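Check a prism cell in the light path

TASK

On the storeroom's goods-in bench, wake the light checker by pressing its green, then its yellow, then its white button fully down, one at a time. Then take the glass prism cell out of the tray by its two frosted faces only, with nothing touching its clear windows, and hold it upright between the checker's two lenses, so that the light passes squarely through the ringed marks low on both windows, without the cell touching the checker. Finish while still holding it there, and leave the other stock where it is.

Things in the scene. Friction and masses are not known exactly. Their poses are not given: they have to be found in the camera images.
- checker: fixed grey light checker: deck 180 (x) x 170 (y) x 30 mm high, origin under its centre. Two posts, each 50 (x) x 32 (y) mm, rise to 114 mm above the table, centred at x = +35, y = +-55 mm. A lens 26 mm across stands 4 mm out of each post's inner face; 70 mm are free between the lenses, down to the deck. Buttons: a row at x = -55, y = -55, 0, +55 mm, colours in varying order
- light_path (a point): middle of the light path: midway between the two lenses on the beam's axis, 95 mm above the table. Axes as the checker's: z up, and the beam runs along y, level, from lens to lens
- green (a joint): travel of the green button in m: 0 up, 0.006 fully down (a spring, about 5 N at the bottom; it comes back up by itself). Counts as pressed past about 0.004. Press this one first
- yellow (a joint): travel of the yellow button, same as the green one. Press this one second
- white (a joint): travel of the white button, same as the green one. Press this one third
- green_top (a point): centre of the top of the green cap, 28 mm across; 52 mm above the table; the cap stands 10 mm out of a round black housing, 44 mm across, on the checker's deck; the point moves with the cap
- yellow_top (a point): centre of the top of the yellow cap, same size
- white_top (a point): centre of the top of the white cap, same size
- cell: loose upright glass prism cell, 75 mm tall, about 170 g, origin at the centre of its underside, z up. Its two frosted faces are milky white plates, 26 mm wide, 32 mm apart outside to outside, facing +y and -y: grip it across y. From above the plates show as two white stripes with clear glass between. May be held either way round
- windows: the clear bluish glass of the cell, fixed in it: its windows face the cell's +x and -x, 22 mm wide (y), 30 mm apart, 2 to 73 mm above the underside, standing 2 mm proud of the frosted plates' edges. Origin and axes are those of the cell. Nothing may touch it
- ring_mark (a point): point inside the cell midway between the two dark rings, 14 mm across, marked on the windows: on the cell's upright axis, 20 mm above its underside; the light is to pass here, along the cell's x
- tray: fixed grey tray, 190 (x) x 160 (y) mm outside, walls 4 mm thick and 22 mm high, origin under its centre; the cell stands on its inner floor, about 4 mm above the table, together with the bearing
- bearing: bystander: steel bearing ring in the tray, 38 mm across, 12 mm high, origin under its centre
- stock_bin: bystander: blue open-fronted stock bin of metal parts, 90 x 120 x 60 mm high, origin under its centre
- carton: bystander: cardboard carton 60 x 90 x 50 mm high, origin under its centre
- jar: bystander: closed jar, 60 mm across, 75 mm high, origin under its centre

How it is judged:
By the outcome, as a careful person would: the job done as asked, in the order asked, and still so for the second after the job is handed in, while the arm keeps its last pose, push and grip.
It also fails if it takes over 54 s, if anything falls off the work surface, if the arm or the gripper's body presses on something with over 40 N, if the wrist force passes 120 N, or if a joint passes its speed limit or range.

ROBOT

A 6-joint arm with a two-finger parallel gripper is mounted at the origin on the work surface. World frame = base frame: x ahead of the robot, y to its left, z up, the work surface at z = 0. Lengths are in m, angles in degrees, forces in N, time in s.
With the tool pointing down it reaches from about 0.35 to 0.725 m from the base axis. Payload 6 kg.
Tool frame: the origin (TCP) lies midway between the tips of the shut fingers; the grasp point (between the pads) lies 19 mm behind it; z points along the fingers, y is the direction in which the jaws open and shut (so a half turn about z gives the same grasp; the last joint's range is limited). The gripper opens to 85 mm and grips with 20 to 120 N. Pads are 22 mm wide; open, the fingers measure 114 mm over their backs; the gripper's body (76 mm by 85 mm) begins 54 mm behind the grasp point. The pads swing forward as they close: fully open they stand 13 mm farther back than shut.
Start: joints at [-46.255, 2.303, 4.859, 0, -92.561, -19.12], TCP at [0.25, -0.545, 0.231] pointing down, gripper open.
Joint ranges: [-146.85, 146.85], [-73.84, 115.35], [-62.03, 85.46], [-188.31, 113.3], [-161.28, -10.13], [-171.36, 171.36]. Speed limits (degrees/s): [147.25, 147.25, 172.46, 180, 180, 180].

INTERFACE

Orientations are given as [roll, pitch, yaw] about the fixed x, y, z axes, in that order (R = Rz(yaw) Ry(pitch) Rx(roll)).
In Python, from rig import r gives the robot as it stands. The module is installed in compiled form; this text tells all that it offers.
- The arm moves only by the tool step_arm, never from a script. Its argument "steps" is a list of rows, each a list of 5 numbers: the shift along the tool's x, y, z in cm, then the turn about the tool's z in degrees, then the opening, from 0 (shut) to 1 (fully open). A call has 1 to 20 rows; each row is the pose to reach, as a shift and turn from the pose measured when the call began, along the tool's axes at that moment; what a row does not reach only later rows make up. A row lasts 1/10 s, in which the tool goes at most 50 mm and 8.59 degrees, less where a joint would pass 70% of its speed; a pose out of reach is approached as far as the arm can. A call with a gripper value outside its range is refused whole. The fingers move at their own pace and stop on an object; the grip force is fixed at half the most. Time passes only in rows, so rows that repeat a pose let the fingers close. It gives the time, the measured TCP pose, the force and the opening at its end, in the units of the state.
- r.get_state(): the state, without advancing time (a new reading comes with each control period).
- r.get_image(name): name is "side" or "top"; returns a dict with "img" (480x640x3 uint8, red, green, blue), "range_z" (480x640 float32, m along the optical axis (not along the pixel's ray), 0 where there is no reading), "fx", "fy", "cx", "cy" (pixels), "pose" (4x4, takes a point from camera to world coordinates). Camera axes: x right, y down, z forward; pixel columns grow to the right and rows downward; lengths in m; the calibration is good to about 2 mm. A picture is of the moment at which its call begins.
- r.sign_off(): hands the job in, once; it reports no verdict.
The state is a dict: "time": time; "q": joint angles; "joint_velocities": joint speeds; "tau": joint torques, N m; "eef_pos": TCP position; "eef_rot": TCP orientation; "ft_force": force on the tool from outside, world axes, zero at the start; "wrist_torque": the same for the moment, N m; "finger_gap": finger opening in m.
Only numpy, scipy, OpenCV 4.12 (cv2) and the standard library are available. Lean on these libraries where they do the work, as an engineer would, in place of code of your own. Each camera call takes 0.05 s, during which the arm holds its last target.

## Working session

There is one attempt and no reset: what is moved stays moved. The work goes in short steps, Python scripts to look and compute and a tool call to move; the robot and the scene stay as the last step left them, time stands still between calls to the robot, and variables do not carry over. Pictures are saved under pics/ and viewed, and the job is handed in when it is done.

Besides the shell and the picture viewer there is one more tool, called by a JSON object that holds its "op" and its "data", one argument or row to a line. step_arm: Moves the arm, as the interface text tells. Its arguments: {"type":"object","properties":{"steps":{"type":"array"}},"required":["steps"]}

```bash
mkdir -p pics; python3 - <<'E'
from rig import r
import cv2,pickle,numpy as np
s=r.get_state();print(s)
for n in("top","side"):
    d=r.get_image(n);pickle.dump(d,open(n+"0.pkl","wb"))
    cv2.imwrite(f"pics/{n}0.png",d["img"][...,::-1]);print(n,d["fx"],d["cx"],d["cy"],d["pose"])
E
```

```text
{'time': 0.0, 'q': array([-4.62546880e+01,  2.33844871e+00,  4.80176449e+00, -2.68204192e-02,
       -9.25589025e+01, -1.91193745e+01]), 'joint_velocities': array([ 0.00927656, -0.09352919, -0.04802536,  0.04448246, -0.02408453,
        0.0229055 ]), 'tau': array([-6.31630264e-04, -3.68212223e+01,  3.47399247e+01,  6.93218708e+00,
       -5.46537194e-03, -9.25819421e-09]), 'eef_pos': array([ 0.24996196, -0.54510565,  0.23027462]), 'eef_rot': array([ 1.79900910e+02, -5.99057676e-03, -1.55372882e+02]), 'ft_force': array([-0.7766435 ,  0.67793498,  0.55047938]), 'wrist_torque': array([-0.06700197,  0.02480474,  0.03494609]), 'finger_gap': 0.0853337452196269}
top 566.9270722430275 323.0932370111989 243.70344410045666 [[-0.01685029 -0.98627269  0.16426273  0.42351487]
 [-0.99947195  0.02117993  0.0246422  -0.00427061]
 [-0.02778301 -0.16376077 -0.98610877  1.18430233]
 [ 0.          0.          0.          1.        ]]
side 548.3315863979905 325.8571748996967 224.9287151888724 [[-0.79247268 -0.44843133  0.41339617  0.22249007]
 [-0.60970401  0.59997062 -0.51797323  0.48663567]
 [-0.01575014 -0.66252894 -0.74887071  0.74264516]
 [ 0.          0.          0.          1.        ]]
```

View pics/top0.png

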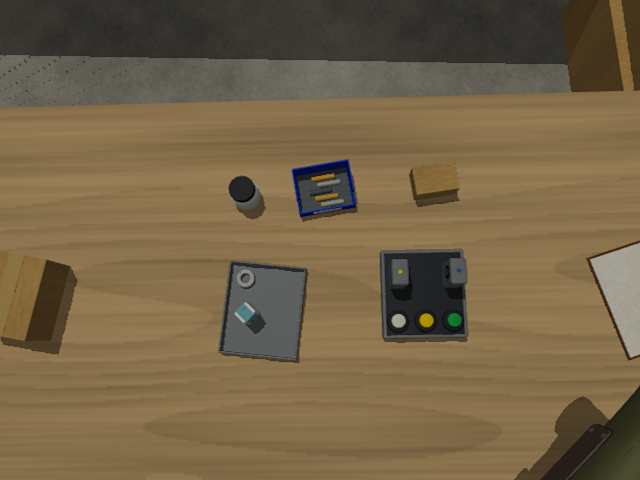

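View pics/side0.png

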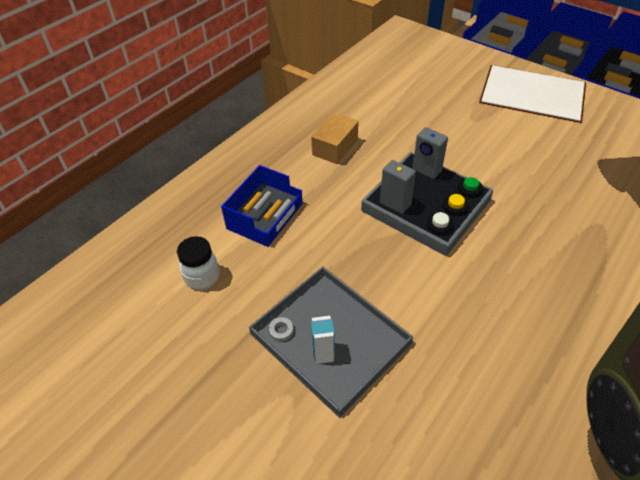

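```bash
cat > h.py <<'E'
import numpy as np,cv2,pickle
def ray(d,uv,z):
    uv=np.asarray(uv,float);T=d["pose"]
    v=np.array([(uv[0]-d["cx"])/d["fx"],(uv[1]-d["cy"])/d["fy"],1.])
    v=T[:3,:3]@v;o=T[:3,3];return o+v*(z-o[2])/v[2]
def proj(d,p):
    T=d["pose"];c=T[:3,:3].T@(np.asarray(p)-T[:3,3]);return np.array([c[0]/c[2]*d["fx"]+d["cx"],c[1]/c[2]*d["fy"]+d["cy"]])
E
python3 - <<'E'
from h import *
for n,zs in(("top",((370,240,110,110),(215,255,100,110))),("side",((355,120,145,135),(270,290,100,90)))):
    d=pickle.load(open(n+"0.pkl","rb"));im=d["img"]
    hsv=cv2.cvtColor(im,cv2.COLOR_RGB2HSV)
    x,y,w,h=zs[0]
    m0=np.zeros(im.shape[:2],np.uint8);m0[y:y+h,x:x+w]=1
    for c,lo,hi in(("green",(50,120,60),(80,255,255)),("yellow",(20,150,100),(32,255,255)),("white",(0,0,150),(180,60,255)),("blue",(105,130,60),(125,255,255))):
        m=cv2.inRange(hsv,lo,hi)*m0
        k,l,st,ce=cv2.connectedComponentsWithStats(m)
        for i in range(1,k):
            if st[i,4]>5:
                b=st[i];print(n,c,b,ce[i].round(1),ray(d,ce[i],.052).round(4),ray(d,ce[i],.114).round(4))
    a=[cv2.resize(im[y:y+h,x:x+w],(400,int(400*h/w)),interpolation=cv2.INTER_CUBIC) for x,y,w,h in zs]
    H=max(q.shape[0] for q in a);a=[cv2.copyMakeBorder(q,0,H-q.shape[0],0,0,0) for q in a]
    cv2.imwrite(f"pics/{n}_c.png",np.hstack(a)[...,::-1])
E
```

```text
top green [447 313  15  14 163] [454.  319.4] [ 0.4556 -0.2313  0.052 ] [ 0.4538 -0.2189  0.114 ]
top yellow [398 270   5   4  15] [400.1 271.5] [ 0.5525 -0.1292  0.052 ] [ 0.5454 -0.1224  0.114 ]
top yellow [419 313  15  14 156] [426.  319.8] [ 0.4558 -0.1763  0.052 ] [ 0.454  -0.1669  0.114 ]
top white [392 314  13  13 124] [398.1 320.2] [ 0.4559 -0.1216  0.052 ] [ 0.4542 -0.1151  0.114 ]
top blue [457 268   4   5  14] [458.5 270. ] [ 0.5531 -0.2455  0.052 ] [ 0.546  -0.2323  0.114 ]
side green [463 177  17  13 168] [470.7 183.3] [ 0.4565 -0.2254  0.052 ] [ 0.4355 -0.1615  0.114 ]
side yellow [397 167   5   4  17] [398.9 168.4] [ 0.5807 -0.1821  0.052 ] [ 0.5485 -0.1221  0.114 ]
side yellow [448 194  17  14 195] [456.  200.5] [ 0.4567 -0.1719  0.052 ] [ 0.4357 -0.1128  0.114 ]
side white [433 212  16  13 160] [440.4 218.1] [ 0.4578 -0.1194  0.052 ] [ 0.4367 -0.065   0.114 ]
side blue [431 134   4   3  10] [432.5 134.8] [ 0.5801 -0.303   0.052 ] [ 0.548  -0.2321  0.114 ]
side blue [422 145   7   8  38] [424.8 149.2] [ 0.5701 -0.2569  0.052 ] [ 0.5389 -0.1901  0.114 ]
```

View pics/top_c.png

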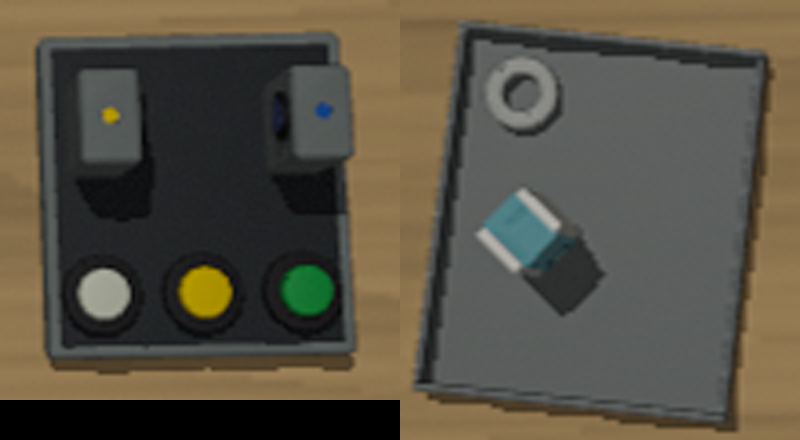

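View pics/side_c.png

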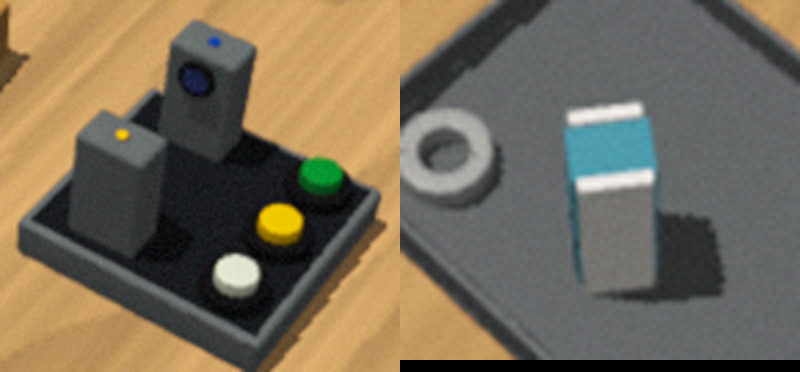

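```bash
python3 - <<'E'
from h import *
for n,(x,y,w,h) in(("top",(225,295,45,45)),("side",(300,305,45,70))):
    d=pickle.load(open(n+"0.pkl","rb"));im=d["img"]
    hsv=cv2.cvtColor(im,cv2.COLOR_RGB2HSV)
    m0=np.zeros(im.shape[:2],np.uint8);m0[y:y+h,x:x+w]=1
    for nm,m in(("white",cv2.inRange(hsv,(0,0,185),(180,60,255))*m0),("teal",cv2.inRange(hsv,(85,90,110),(105,255,255))*m0)):
        k,l,st,ce=cv2.connectedComponentsWithStats(m)
        for i in range(1,k):
            if st[i,4]<10: continue
            P=np.argwhere(l==i)[:,::-1]
            W=np.array([ray(d,p,.079 if nm=="white" else .077)[:2] for p in P])*1000
            c,s,a=cv2.minAreaRect(W.astype(np.float32))
            u=np.linalg.svd(W-W.mean(0))[2][0]
            print(n,nm,st[i],W.mean(0).round(1),"rect",np.round(c,1),np.round(s,1),round(a,1),"pca",np.degrees(np.arctan2(u[1],u[0])).round(1))
    # tray and ring
E
```

```text
top teal [236 304  17  17 144] [476.1 179. ] rect [475.4 179. ] [27.9 19.1] 44.9 pca -134.9
side white [312 316  18   5  59] [488.4 170.5] rect [488.4 170.4] [24.5  5.3] 45.3 pca 46.3
side white [314 332  19   6  70] [469.1 189.2] rect [469.2 189.3] [25.3  5.6] 45.1 pca 45.7
side teal [311 319  23  18 272] [479.3 179.5] rect [478.2 180.3] [30.8 22.7] 46.4 pca 49.2
```

{"op": "step_arm", "data": {
  "steps": [
    [0, 0, 0, -8.5, 0],
    [0, 0, 0, -17, 0],
    [0, 0, 0, -25.5, 0],
    [0, 0, 0, -34, 0],
    [0, 0, 0, -42.5, 0],
    [0, 0, 0, -51, 0],
    [0, 0, 0, -59.5, 0],
    [0, 0, 0, -65.4, 0],
    [0, 0, 0, -65.4, 0],
    [0, 0, 0, -65.4, 0]
  ]
}}

```text
time: 1.1
eef_pos: [0.2499, -0.545, 0.23]
eef_rot: [179.9, 0.1, -90.1]
ft_force: [0.9, 0.2, -1.1]
finger_gap: 0.0001
```

```bash
python3 - <<'E'
from h import *
d=pickle.load(open("top0.pkl","rb"));im=d["img"]
hsv=cv2.cvtColor(im,cv2.COLOR_RGB2HSV)
x,y,w,h=(230,298,40,36)
m0=np.zeros(im.shape[:2],np.uint8);m0[y:y+h,x:x+w]=1
for t in (140,155,170):
    m=cv2.inRange(hsv,(0,0,t),(180,70,255))*m0
    k,l,st,ce=cv2.connectedComponentsWithStats(m,connectivity=8)
    for i in range(1,k):
        if st[i,4]<10: continue
        W=np.array([ray(d,p,.079)[:2] for p in np.argwhere(l==i)[:,::-1]])*1000
        c,s,a=cv2.minAreaRect(W.astype(np.float32));u=np.linalg.svd(W-W.mean(0))[2][0]
        print(t,st[i],W.mean(0).round(1),np.round(c,1),np.round(s,1),round(a,1),np.degrees(np.arctan2(u[1],u[0])).round(1))
E
```

```text
140 [244 302  11  11  45] [485.4 169.6] [485.8 169.8] [25.1  5.4] 44.9 -133.8
140 [234 312  11  11  38] [467.2 188.8] [467.3 188.8] [25.   4.1] 45.0 -134.9
155 [245 303  10   9  26] [485.4 169.5] [485.3 169.3] [23.7  2.7] 44.8 -134.4
155 [235 312  10  10  28] [467.1 189.3] [466.8 188.3] [23.6  4.1] 45.0 -136.3
170 [245 303   9   9  16] [485.7 169. ] [486.2 169.4] [22.3  1.4] 44.8 -134.5
170 [235 313   9   9  17] [467.2 188.8] [467.3 188.8] [22.2  1.4] 45.0 -135.0
```

{"op": "step_arm", "data": {
  "steps": [
    [-3.9, -2.6, 1.7, 0, 0],
    [-7.8, -5.2, 3.5, 0, 0],
    [-11.8, -7.8, 5.3, 0, 0],
    [-15.7, -10.3, 7, 0, 0],
    [-19.6, -12.8, 8.7, 0, 0],
    [-23.5, -15.4, 10.5, 0, 0],
    [-27.4, -18, 12.2, 0, 0],
    [-31.4, -20.6, 14, 0, 0],
    [-31.4, -20.6, 15, 0, 0],
    [-31.4, -20.6, 15, 0, 0],
    [-31.4, -20.6, 15, 0, 0]
  ]
}}

```text
time: 2.2
eef_pos: [0.4563, -0.2318, 0.0808]
eef_rot: [179.9, 0.1, -90.2]
ft_force: [0.8, -0.8, 1.4]
finger_gap: 0.0001
```

{"op": "step_arm", "data": {
  "steps": [
    [0, 0, 1, 0, 0],
    [0, 0, 2, 0, 0],
    [0, 0, 2.7, 0, 0],
    [0, 0, 3.1, 0, 0],
    [0, 0, 3.4, 0, 0],
    [0, 0, 3.4, 0, 0],
    [0, 0, 3.4, 0, 0]
  ]
}}

```text
time: 2.9
eef_pos: [0.4563, -0.2321, 0.0474]
eef_rot: [179.9, 0.0, -90.2]
ft_force: [-2.9, -0.8, 4.1]
finger_gap: -0.0
```

```bash
python3 - <<'E'
from rig import r
import cv2,pickle,numpy as np
print(r.get_state()["ft_force"],r.get_state()["eef_pos"])
d=r.get_image("side");pickle.dump(d,open("s1.pkl","wb"));a=d["img"][110:260,350:510]
d=r.get_image("top");pickle.dump(d,open("t1.pkl","wb"));b=d["img"][230:380,370:530]
cv2.imwrite("pics/p1.png",np.hstack([cv2.resize(a,(400,375)),cv2.resize(b,(400,375))])[...,::-1])
E
```

```text
[-2.91992936 -0.82357386  4.05718165] [ 0.45625158 -0.23210555  0.04737768]
```

View pics/p1.png

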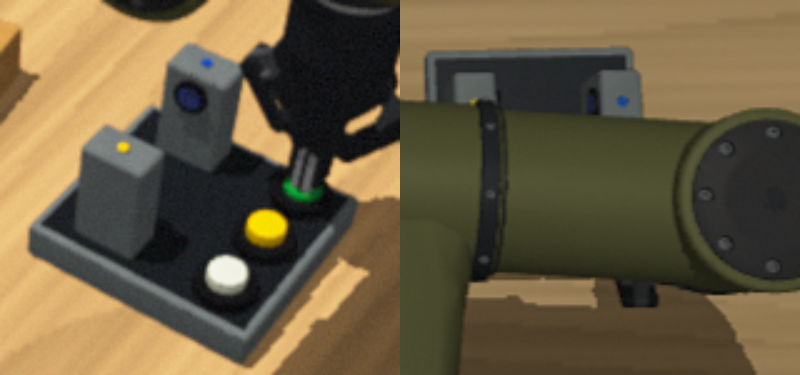

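{"op": "step_arm", "data": {
  "steps": [
    [0, 0.15, 0.05, 0, 0],
    [0, 0.15, 0.12, 0, 0],
    [0, 0.15, 0.15, 0, 0],
    [0, 0.15, 0.15, 0, 0]
  ]
}}

```text
time: 3.4
eef_pos: [0.4561, -0.232, 0.0466]
eef_rot: [-179.9, 0.0, -90.2]
ft_force: [3.7, -1.1, 4.6]
finger_gap: 0.0
```

{"op": "step_arm", "data": {
  "steps": [
    [0, 0, 0.05, 0, 0],
    [0, 0, 0.12, 0, 0],
    [0, 0, 0.12, 0, 0],
    [0, 0, 0.12, 0, 0]
  ]
}}

```text
time: 3.8
eef_pos: [0.4562, -0.232, 0.0461]
eef_rot: [-179.9, 0.0, -90.2]
ft_force: [-0.7, 0.2, 8.4]
finger_gap: -0.0001
```

{"op": "step_arm", "data": {
  "steps": [
    [0, 0, -2, 0, 0],
    [0, 0, -4, 0, 0],
    [0, 0, -6, 0, 0],
    [-1, 0, -6, 8.5, 0],
    [-2, 0, -6, 17, 0],
    [-3, 0, -6, 25.5, 0],
    [-4, 0, -6, 34, 0],
    [-5, 0, -6, 42.5, 0],
    [-5.55, 0, -6, 51, 0],
    [-5.55, 0, -6, 59.5, 0],
    [-5.55, 0, -6, 68, 0],
    [-5.55, 0, -6, 76.5, 0],
    [-5.55, 0, -6, 85, 0],
    [-5.55, 0, -6, 90, 0],
    [-5.55, 0, -5, 90, 0],
    [-5.55, 0, -4, 90, 0],
    [-5.55, 0, -3, 90, 0],
    [-5.55, 0, -2, 90, 0],
    [-5.55, 0, -2, 90, 0]
  ]
}}

```text
time: 5.7
eef_pos: [0.4551, -0.1763, 0.0637]
eef_rot: [180.0, -0.1, 179.8]
ft_force: [0.6, 0.1, -1.0]
finger_gap: -0.0002
```

{"op": "step_arm", "data": {
  "steps": [
    [-0.1, 0, 0.8, 0, 0],
    [-0.1, 0, 1.3, 0, 0],
    [-0.1, 0, 1.6, 0, 0],
    [-0.1, 0, 1.8, 0, 0],
    [-0.1, 0, 1.9, 0, 0],
    [-0.1, 0, 1.95, 0, 0],
    [-0.1, 0, 1.95, 0, 0]
  ]
}}

```text
time: 6.4
eef_pos: [0.4562, -0.1763, 0.046]
eef_rot: [180.0, -0.0, 179.9]
ft_force: [-6.1, 3.5, 11.6]
finger_gap: 0.0001
```

```bash
python3 - <<'E'
from rig import r
import cv2
s=r.get_state();print(s["ft_force"],s["eef_pos"])
d=r.get_image("side");cv2.imwrite("pics/p2.png",cv2.resize(d["img"][110:260,350:510],(640,600))[...,::-1])
E
```

```text
[-6.14781427  3.49328486 11.56999564] [ 0.45616042 -0.17631078  0.04604397]
```

View pics/p2.png

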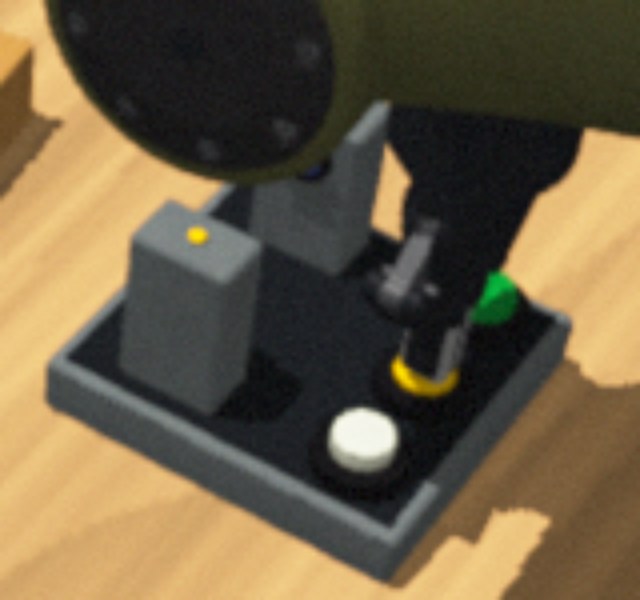

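{"op": "step_arm", "data": {
  "steps": [
    [0, 0, -1.5, 0, 0],
    [0, 0, -3, 0, 0],
    [0, 1.5, -3, 0, 0],
    [0, 3.5, -3, 0, 0],
    [0, 5.5, -3, 0, 0],
    [0, 5.5, -3, 0, 0],
    [0, 5.5, -2.2, 0, 0],
    [0, 5.5, -1.2, 0, 0],
    [0, 5.5, -0.5, 0, 0],
    [0, 5.5, -0.2, 0, 0],
    [0, 5.5, 0, 0, 0],
    [0, 5.5, 0.1, 0, 0],
    [0, 5.5, 0.1, 0, 0],
    [0, 5.5, 0.1, 0, 0]
  ]
}}

```text
time: 7.85
eef_pos: [0.4558, -0.1218, 0.0461]
eef_rot: [-180.0, -0.1, 179.9]
ft_force: [-6.5, 2.0, 8.7]
finger_gap: -0.0001
```

{"op": "step_arm", "data": {
  "steps": [
    [0, 0, -3, 0, 0],
    [0, 0, -7, 0, 0],
    [0, 1, -11, 0, 0],
    [0, 5, -14, 0, 0.3],
    [-0.5, 9, -14, -8, 0.65],
    [-1, 13, -14, -16, 0.65],
    [-1.5, 17, -14, -24, 0.65],
    [-2, 21, -14, -32, 0.65],
    [-2.2, 25, -14, -40, 0.65],
    [-2.2, 28, -14, -45.4, 0.65],
    [-2.2, 30.1, -14, -45.4, 0.65],
    [-2.2, 30.1, -14, -45.4, 0.65],
    [-2.2, 30.1, -12, -45.4, 0.65],
    [-2.2, 30.1, -12, -45.4, 0.65]
  ]
}}

```text
time: 9.25
eef_pos: [0.4778, 0.1783, 0.1632]
eef_rot: [179.9, -0.3, -134.8]
ft_force: [-0.0, -0.4, -0.3]
finger_gap: 0.0553
```

```bash
python3 - <<'E'
from rig import r
import cv2,pickle,numpy as np
s=r.get_state();print(s["q"],s["eef_pos"],s["ft_force"])
d=r.get_image("side");pickle.dump(d,open("s3.pkl","wb"));a=d["img"][200:400,220:430]
d=r.get_image("top");pickle.dump(d,open("t3.pkl","wb"));b=d["img"][200:400,150:360]
cv2.imwrite("pics/p3.png",np.hstack([cv2.resize(a,(400,380)),cv2.resize(b,(400,380))])[...,::-1])
E
```

```text
[ 43.03525839 -11.14862144 -14.8712115   -0.12946154 -86.60604339
 -87.79871837] [0.47776088 0.1783059  0.16321693] [-0.01642935 -0.3879499  -0.28767551]
```

View pics/p3.png

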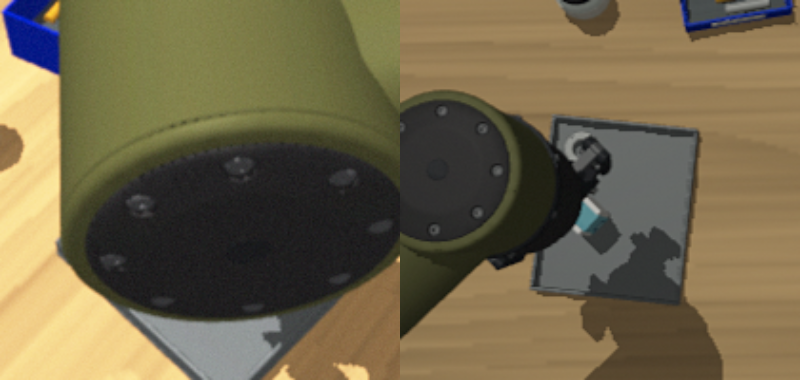

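{"op": "step_arm", "data": {
  "steps": [
    [-0.05, 0.1, 1, -0.3, 0.65],
    [-0.05, 0.1, 3, -0.3, 0.65],
    [-0.05, 0.1, 5, -0.3, 0.65],
    [-0.05, 0.1, 7, -0.3, 0.65],
    [-0.05, 0.1, 8, -0.3, 0.65],
    [-0.05, 0.1, 9, -0.3, 0.65],
    [-0.05, 0.1, 10, -0.3, 0.65],
    [-0.05, 0.1, 11, -0.3, 0.65],
    [-0.05, 0.1, 12, -0.3, 0.65],
    [-0.05, 0.1, 12.5, -0.3, 0.65],
    [-0.05, 0.1, 12.5, -0.3, 0.65],
    [-0.05, 0.1, 12.5, -0.3, 0.65]
  ]
}}

```text
time: 10.55
eef_pos: [0.4784, 0.1793, 0.0413]
eef_rot: [180.0, -0.1, -134.5]
ft_force: [0.0, 0.4, -0.6]
finger_gap: 0.0553
```

```bash
python3 - <<'E'
from rig import r
import cv2,pickle,numpy as np
s=r.get_state();print(s["eef_pos"],s["ft_force"])
d=r.get_image("side");a=d["img"][200:400,220:430]
d=r.get_image("top");b=d["img"][200:400,150:360]
cv2.imwrite("pics/p4.png",np.hstack([cv2.resize(a,(400,380)),cv2.resize(b,(400,380))])[...,::-1])
E
```

```text
[0.47844941 0.17932811 0.04128974] [ 0.0030895   0.37002907 -0.56865637]
```

View pics/p4.png

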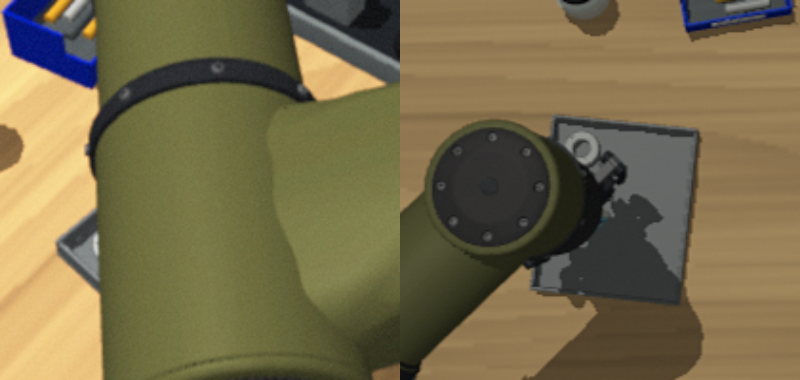

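{"op": "step_arm", "data": {
  "steps": [
    [0, 0, 0.1, 0, 0.5],
    [0, 0, 0.1, 0, 0.42],
    [0, 0, 0.1, 0, 0.3],
    [0, 0, 0.1, 0, 0.2],
    [0, 0, 0.1, 0, 0.2],
    [0, 0, 0.1, 0, 0.2],
    [0, 0, 0.1, 0, 0.2]
  ]
}}

```text
time: 11.35
eef_pos: [0.4788, 0.1796, 0.0409]
eef_rot: [180.0, -0.0, -134.5]
ft_force: [0.0, 1.4, 2.9]
finger_gap: 0.0316
```

{"op": "step_arm", "data": {
  "steps": [
    [0, 0, -0.5, 0, 0],
    [0, 0, -1.5, 0, 0],
    [0, 0, -3, 0, 0],
    [0, 0, -5, 0, 0],
    [0, 0, -7.5, 0, 0],
    [0, 0, -10, 0, 0],
    [0, 0, -12.5, 0, 0],
    [0, 0, -15, 0, 0],
    [0, 0, -16.5, 0, 0],
    [0, 0, -17, 0, 0],
    [0, 0, -17, 0, 0]
  ]
}}

```text
time: 12.45
eef_pos: [0.4789, 0.1798, 0.2112]
eef_rot: [180.0, -0.0, -134.5]
ft_force: [-0.1, -0.1, -1.4]
finger_gap: 0.0318
```

{"op": "step_arm", "data": {
  "steps": [
    [0.7, -1, 0, 0, 0],
    [2.5, -3.5, 0, -4, 0],
    [4.5, -6.5, 0, -9, 0],
    [6.5, -9.5, 0, -14, 0],
    [8.6, -12.4, 0, -19, 0],
    [10.7, -15.4, 0, -24, 0],
    [12.8, -18.4, 0, -29, 0],
    [14.9, -21.4, 0, -34, 0],
    [17, -24.4, 0, -39, 0],
    [18.8, -27, 0, -42, 0],
    [20, -28.8, 0, -44, 0],
    [20.7, -29.8, 0, -44.5, 0],
    [20.7, -29.8, 0, -44.5, 0],
    [20.7, -29.8, 0, -44.5, 0]
  ]
}}

```text
time: 13.85
eef_pos: [0.5459, -0.177, 0.2098]
eef_rot: [179.9, 0.0, -90.0]
ft_force: [0.3, -0.1, -2.4]
finger_gap: 0.0315
```

```bash
python3 - <<'E'
from rig import r
import cv2,pickle,numpy as np
s=r.get_state();print(s["eef_pos"],s["eef_rot"],s["ft_force"])
d=r.get_image("side");pickle.dump(d,open("s5.pkl","wb"));a=d["img"][60:260,330:530]
d=r.get_image("top");pickle.dump(d,open("t5.pkl","wb"));b=d["img"][200:400,330:530]
cv2.imwrite("pics/p5.png",np.hstack([cv2.resize(a,(400,400)),cv2.resize(b,(400,400))])[...,::-1])
E
```

```text
[ 0.54585273 -0.17696504  0.20981404] [ 1.79854290e+02  3.41837720e-02 -9.00429759e+01] [ 0.25271382 -0.1417042  -2.40976084]
```

View pics/p5.png

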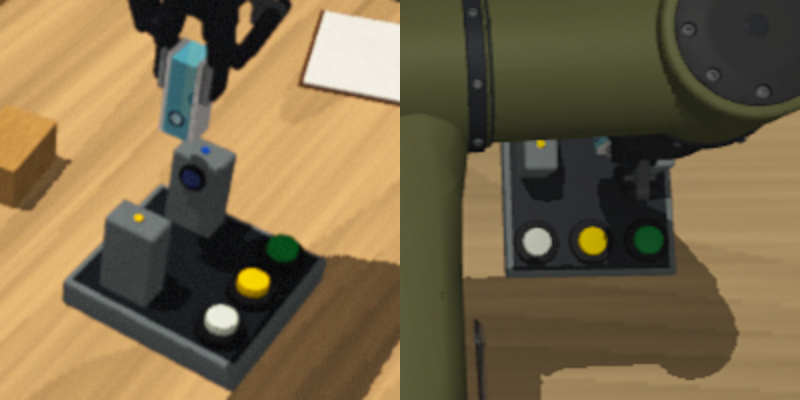

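{"op": "step_arm", "data": {
  "steps": [
    [0, -0.05, 1, 0, 0],
    [0, -0.05, 2.5, 0, 0],
    [0, -0.05, 4, 0, 0],
    [0, -0.05, 5.5, 0, 0],
    [0, -0.05, 7, 0, 0],
    [0, -0.05, 8, 0, 0],
    [0, -0.05, 9, 0, 0],
    [0, -0.05, 9.6, 0, 0],
    [0, -0.05, 9.8, 0, 0],
    [0, -0.05, 9.8, 0, 0],
    [0, -0.05, 9.8, 0, 0]
  ]
}}

```text
time: 15.05
eef_pos: [0.5469, -0.1763, 0.1133]
eef_rot: [180.0, 0.0, -90.0]
ft_force: [-0.4, 0.2, -1.9]
finger_gap: 0.0314
```

```bash
python3 - <<'E'
from rig import r
import cv2,pickle,numpy as np
s=r.get_state();print(s["eef_pos"],s["eef_rot"],s["ft_force"])
d=r.get_image("side");pickle.dump(d,open("s6.pkl","wb"));a=d["img"][100:220,370:490]
b=pickle.load(open("s5.pkl","rb"))["img"][70:190,370:490]
cv2.imwrite("pics/p6.png",np.hstack([cv2.resize(a,(400,400),interpolation=2),cv2.resize(b,(400,400),interpolation=2)])[...,::-1])
E
```

```text
[ 0.54688627 -0.17634756  0.11328635] [ 1.79989872e+02  1.23711467e-02 -8.99618856e+01] [-0.3809175   0.15210909 -1.90279989]
```

View pics/p6.png

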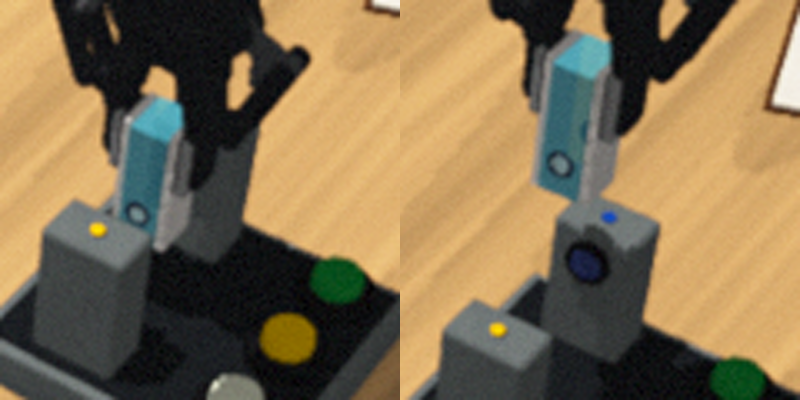

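```bash
python3 - <<'E'
from h import *
def rayY(d,uv,y):
    T=d["pose"];v=T[:3,:3]@np.array([(uv[0]-d["cx"])/d["fx"],(uv[1]-d["cy"])/d["fy"],1.]);o=T[:3,3];return (o+v*(y-o[1])/v[1])*1000
d5=pickle.load(open("s5.pkl","rb"));d6=pickle.load(open("s6.pkl","rb"))
# lens: blue/dark in s5, and in side0
for n,d in(("s0",pickle.load(open("side0.pkl","rb"))),("s5",d5)):
    g=cv2.cvtColor(d["img"],cv2.COLOR_RGB2GRAY)
    x,y,w,h=415,138,22,24
    m=(g[y:y+h,x:x+w]<48).astype(np.uint8)
    k,l,st,ce=cv2.connectedComponentsWithStats(m);i=1+st[1:,4].argmax()
    c=ce[i]+[x,y];print(n,"lens",st[i],c,rayY(d,c,-.212))
for n,d,(x,y,w,h) in(("s5",d5,(410,110,16,18)),("s6",d6,(404,154,14,18))):
    g=cv2.cvtColor(d["img"],cv2.COLOR_RGB2GRAY)[y:y+h,x:x+w].astype(int);print(x,y);print(g)
E
```

```text
s0 lens [  4   4  15  18 179] [425.92178771 149.25139665] [ 546.93245591 -212.           94.7704882 ]
s5 lens [  4   4  15  15 165] [425.92121212 148.65454545] [ 547.11475076 -212.           96.07051424]
410 110
[[164 150 134 105  87  85  84  87  83  86  89  96 100  96  75  72]
 [158 148 135 109  87  89  84  85  86  86  91  90  97  98  82  78]
 [159 144 131 101  84  81  88  89  82  89  89  97  95 101  91  84]
 [162 145 120  95  91  89  87  86  90  87  91  98  95  99  94 103]
 [156 142 119  93  90  86  84  88  88  88  92  96  94  99  98 116]
 [157 142 111  92  84  74  58  62  67  75  87  98  98 101  97 120]
 [158 137 110  86  67  43  48  78  65  58  85  96 100 102  94 124]
 [155 136 110  87  52  60  91 108 103  78  66  84 102  95  97 129]
 [153 135 108  85  53  85 110 120 123 115  69  60  89  97  99 116]
 [147 132 104  84  63  80 103 120 124 127  84  50  74  88  98 119]
 [145 133 102  83  61  47  86 120 124 122  81  46  71  88  99 132]
 [144 124  98  85  77  54  62  94 118 103  59  50  75  88 113 133]
 [142 121  92  84  87  75  62  67  74  59  38  61  88  87 111 130]
 [142 115  95  87
[... 689 characters left out ...]
0 109  88  77  70  62  74  88  83  77  85  82  85]
 [134 137 110  82  56  42  50  50  60  81  83  82  79  86]
 [130 137 107  70  44  82  95  85  66  61  77  89  85  96]
 [131 124 100  64  52 108 128 121 103  61  70  89  95 115]
 [124 119  95  80  58 105 131 132 122  79  60  79  89 118]
 [114 108  93  85  65  85 118 128 124  83  58  76  92 122]
 [124 116 107  95  79  69  83  88  86  59  68  87  94 124]
 [128 127 119 116 112  91  77  70  54  65  84  90  92 124]
 [122 124 123 123 123 119 113  96  83  80  87  93  95 130]
 [119 127 124 125 123 126 122 120 110 102  95  89 104 129]
 [120 125 124 120 126 120 123 128 124 117 102  89 107 135]
 [127 123 128 125 123 124 123 129 120 118  99  83 106 127]]
```

```bash
python3 - <<'E'
from h import *
def rayY(d,uv,y):
    T=d["pose"];v=T[:3,:3]@np.array([(uv[0]-d["cx"])/d["fx"],(uv[1]-d["cy"])/d["fy"],1.]);o=T[:3,3];return (o+v*(y-o[1])/v[1])*1000
for n,(x,y,w,h),yp,e in(("s5",(412,113,12,13),-.162,(.5459,-.177,.2098)),("s6",(406,159,10,10),-.1613,(.5469,-.1763,.1133))):
    d=pickle.load(open(n+".pkl","rb"));g=cv2.cvtColor(d["img"],cv2.COLOR_RGB2GRAY)[y:y+h,x:x+w]
    P=np.argwhere(g<66)[:,::-1].astype(np.float32)
    c,s,a=cv2.fitEllipse(P);c=np.array(c)+[x,y]
    R=rayY(d,c,yp);print(n,c,s,R,"vs eef",R-np.array(e)*1000)
    for dy in(-.003,.003):print(rayY(d,c,yp+dy))
E
```

```text
s5 [417.58862638 118.8994236 ] (6.451910972595215, 7.941373348236084) [ 546.40300167 -162.          193.23857153] vs eef [  0.50300167  15.         -16.56142847]
[ 547.90112893 -165.          190.69751523]
[ 544.9048744  -159.          195.77962783]
s6 [410.7087636  163.80560017] (5.703847885131836, 7.330570220947266) [ 547.55635605 -161.3          96.37523577] vs eef [  0.65635605  15.         -16.92476423]
[ 549.06144196 -164.3          93.38294834]
[ 546.05127014 -158.3          99.36752321]
```

{"op": "step_arm", "data": {
  "steps": [
    [0.05, 0.03, 0.07, 0, 0],
    [0.07, 0.05, 0.13, 0, 0],
    [0.07, 0.05, 0.13, 0, 0],
    [0.07, 0.05, 0.13, 0, 0],
    [0.07, 0.05, 0.13, 0, 0],
    [0.07, 0.05, 0.13, 0, 0]
  ]
}}

```text
time: 15.7
eef_pos: [0.5464, -0.177, 0.112]
eef_rot: [180.0, 0.0, -90.0]
ft_force: [0.1, -0.0, -2.2]
finger_gap: 0.0313
```

```bash
python3 - <<'E'
from rig import r
from h import *
s=r.get_state();print(s["time"],s["eef_pos"],s["eef_rot"],s["ft_force"],s["finger_gap"])
d=r.get_image("side");t=r.get_image("top")
cv2.imwrite("pics/p7.png",np.hstack([cv2.resize(d["img"][100:220,370:490],(400,400)),cv2.resize(t["img"][230:350,370:490],(400,400))])[...,::-1])
x,y,w,h=(406,159,10,11);g=cv2.cvtColor(d["img"],cv2.COLOR_RGB2GRAY)[y:y+h,x:x+w]
c=np.array(cv2.fitEllipse(np.argwhere(g<66)[:,::-1].astype(np.float32))[0])+[x,y]
T=d["pose"];v=T[:3,:3]@np.array([(c[0]-d["cx"])/d["fx"],(c[1]-d["cy"])/d["fy"],1.]);o=T[:3,3];print(c,o+v*(-.162-o[1])/v[1])
E
```

```text
15.7 [ 0.54644009 -0.17700347  0.11204453] [ 1.79999120e+02  1.41009964e-02 -8.99572543e+01] [ 0.06487388 -0.02751244 -2.19880523] 0.031276684860273005
[411.05147648 164.14645863] [ 0.54716444 -0.162       0.09528205]
```

View pics/p7.png

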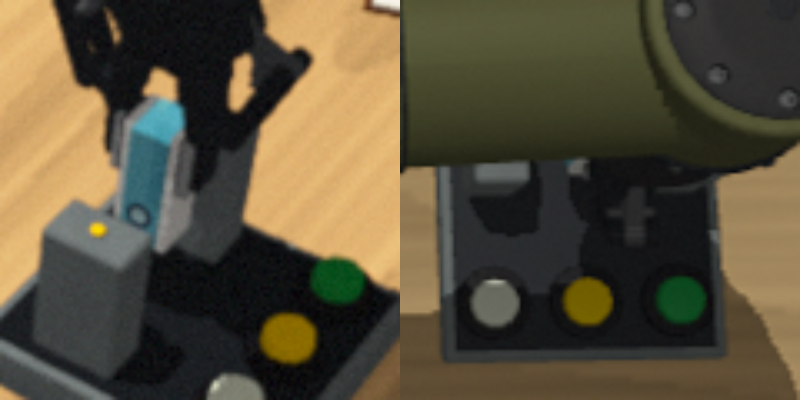

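The cell sits upright between the posts. The ring shows at side pixel (411, 164), which works out to x 0.5472, z 0.0953 m. The lens measured x 0.547, with the beam at z 0.095. There is no contact force.

```bash
python3 - <<'E'
from rig import r
print(r.sign_off())
E
```

```text
the job is handed in; nothing more can be done
None
```

I pressed the green, yellow and white buttons in that order. Each went to its stop, with the fingertip at about 46 mm and 8 to 12 N on the tool. I then gripped the cell by its frosted faces (31 to 32 mm gap), carried it over the posts and lowered it between the lenses. I handed the job in at about 16 s with the cell still held there.

**Last checks:**
- **Ring mark:** it measured x 0.5472, z 0.0953 m in the side view. The lens measured x 0.547 m in the same view, and the beam is at z 0.095 m.
- **Squareness:** the tool was upright with its yaw at -90.0°. The checker's own yaw measured about 0, within roughly 0.5°.
- **Contact:** the only tool force was about 2 N, roughly the cell's weight, so nothing indicates contact with the checker.

**Weak points:**
- **Camera disagreement:** the two cameras disagreed by about 2.5 mm in x on the checker's post marks and the cell, so absolute x is good to about 1 mm. I set the final height and x using the side view alone.
- **Position along the beam:** this rests on the tool pose and the pick-up estimate, because the arm blocked the top view.
- **Grip view:** the arm hid the cell during the grasp. That nothing touched the clear windows is inferred from the finger gap and the later side view.
- **Green press:** the green button was pressed in three small increments without release. I saw a sideways force of about 3 N and judged it to be friction on the cap. A light touch of the gripper on a post was possible, so I turned the gripper 90° for the other two buttons.

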